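# Pull the lens arm out to its next hole and mount the lens

### The job

Press the orange sprung button and pull the telescoping arm out until the button pops up by itself in the next hole (the nearer one in the blue plate, not the one beyond), without forcing it. Then lower the white lens holder with the blue lens gently into the round socket on the arm's end, upright and fully down on the socket's floor, and let go; leave the other things where they are.

Things in the scene. Friction and masses are not known exactly. Their poses are not given: they have to be found in the camera images.
- outer_tube: Square aluminium outer tube 232 mm long, 44 mm wide, level, fixed to the table on two dark feet (85 mm wide). Origin: on the table below the centre of the home hole; x level along the tube in the pull-out direction, z up. It spans x = -60 to +172 mm. Its top is 56 mm above the table, the top wall 4 mm thick with a 10 mm slot along the middle.
- home_hole (a point): Centre of the home hole (20.5 mm long) at the top of the outer tube's wall; axes as the tube's. A blue index plate on the tube (top 58 mm above the table) has two more such holes in the slot line, 42 mm apart. The plate is set anew each time: its nearer hole's centre is 56 to 90 mm from the home hole along the tube's +x; it is not measured, so feel or look for it.
- slide (a joint): How far the inner arm is pulled out of the outer tube along the tube's +x, in m; 0 with the button in the home hole. About 2 N of friction, 3 N with the button rubbing under the wall; range -0.005 to 0.145. Locked to about 1.3 mm either way while the button stands in a hole.
- button (a joint): How far the sprung button is pressed down, in m: 0 up, 0.008 at its stop. The spring lifts with 4 N (up) to 8 N (down). Its 18 mm square brass collar (rounded rim) fills the hole when up; pressed over 4.5 mm it passes below the wall and the arm slides. Let go between holes, it rests under the wall at 0.0045, rubs along lightly and pops up to 0 by itself on coming under a hole.
- cap_top (a point): Centre of the top face of the button's orange cap, which rides with the arm: an upright cylinder 22 mm in diameter, 16 mm high; when up its top is 84 mm and its lower edge 68 mm above the table. It stays above the slot on its 8 mm stem all the way, so it can always be pinched, or pushed from the side. Pressing or dragging it against a stop or hole edge with over 18 N damages it.
- socket (a point): Centre of the floor of the round socket on the outer end of the inner arm, 36 mm above the table, 215 mm from the button axis along the tube's +x. The socket is 27 mm wide and 16 mm deep, in a black block 56 mm square whose top is 52 mm above the table. The point's z axis is up.
- lens: White lens holder with a blue lens disc, 68 mm high, about 120 g, standing loose. Origin: centre of the underside of its foot, a steel cylinder 24 mm in diameter, 26 mm high. Above it a flange 32 mm wide, 6 mm high, then a plate 18 mm thick along the holder's x, 40 mm wide along y, from 32 to 68 mm high. Grasp the plate across its thickness.
- amber_lens: A like holder, black with an amber lens, standing loose on the table; to be left alone. Its origin is the centre of its foot's underside.
- tape: Orange ring 90 mm across, 20 mm high, loose; to be left alone. Its origin is the centre of its underside.
- post: Steel post 25 mm in diameter, 75 mm high, standing loose; to be left alone. Its origin is the centre of its underside.
- driver: Screwdriver with a red handle lying loose; to be left alone.
- bottle: White bottle 60 mm in diameter, 150 mm high, standing loose; to be left alone. Its origin is the centre of its underside.
- cup: Grey cup 70 mm wide, 60 mm high, standing loose; to be left alone. Its origin is the centre of its underside.

How it is judged:
On the way:
1. the button has popped up in the next hole, before the lens holder is moved (value of joint slide between 0.052 and 0.094 m and value of joint button below 0.0015 m and distance of lens from where it was at the start of the episode below 0.02 m), for 0.2 s.
At the end, for the whole second after the job is handed in: The button stands up (pressed less than 1.5 mm) in the nearer hole of the blue plate (arm pulled out 52 to 94 mm), and the white lens holder stands upright (within 0.1 rad), at rest, in the socket: within 4 mm of its axis and its foot within 3 mm of the socket floor (value of joint slide between 0.052 and 0.094 m and value of joint button below 0.0015 m and horizontal distance between lens and socket below 0.004 m and z of lens in the frame of socket below 0.003 m and angle between lens's own z axis and vertical below 0.1 rad and linear speed of lens below 0.02 m/s); the robot touches nothing.
It fails at once if the button is forced: its collar is driven against its bottom stop or the edge of a hole with more than 18 N (contact force between any of button_c0, button_c1, button_c2 and anything else above 18 N).
It fails at once if the lens holder is rammed or dropped into the arm with more than 40 N (contact force between lens and outer_tube above 40 N).
It fails at once if a bystander is moved more than 30 mm (distance of any of amber_lens, tape, post, driver, bottle, cup from where it was at the start of the episode above 0.03 m).
It also fails if it takes over 61 s, if anything falls off the work surface, if the arm or the gripper's body presses on something with over 40 N, if the wrist force passes 120 N, or if a joint passes its speed limit or range.

### The arm

A 7-joint arm with a two-finger parallel gripper is mounted at the origin on the work surface. World frame = base frame: x ahead of the robot, y to its left, z up, the work surface at z = 0. Lengths are in m, angles in rad, forces in N, time in s.
With the tool pointing down it reaches from about 0.425 to 0.925 m from the base axis. Payload 6.8 kg.
Tool frame: the origin (TCP) lies between the finger pads; the fingertips stand 22 mm ahead of it and the grasp point (between the pads) lies 3 mm ahead of it; z points along the fingers, y is the direction in which the jaws open and shut (so a half turn about z gives the same grasp; the last joint's range is limited). The gripper opens to 85 mm and grips with 20 to 120 N. Pads are 22 mm wide; open, the fingers measure 114 mm over their backs; the gripper's body (76 mm by 85 mm) begins 54 mm behind the grasp point. The pads swing forward as they close: fully open they stand 13 mm farther back than shut.
Start: joints at [-1.414, 0.477, 0.022, 1.555, -0.011, 1.109, -0.083], TCP at [0.177, 0.651, 0.253] pointing down, gripper open.
Joint ranges: [-2.96, 2.96], [-0.34, 2.1], [-1.41, 1.46], [0.24, 2.44], [-1.37, 4.51], [0.17, 1.92], [-2.96, 2.96]. Speed limits (rad/s): [2.39, 2.39, 3.14, 3.14, 3.14, 3.14, 3.14].

### API

Orientations are given as a unit quaternion [w, x, y, z].
In Python, from station import bot gives the robot as it stands. The module is installed in compiled form; this text tells all that it offers.
- The arm moves only by the tool drive_tool, never from a script. Its argument "series" is one flat list of numbers, 7 for each row, row after row: the opening, from -1 (shut) to 1 (fully open), then the shift along the tool's x, y, z in mm, then the turn, a rotation vector about the tool's x, y, z in rad. In form: [jaw, x, y, z, wx, wy, wz, jaw, x, y, z, wx, wy, wz, ...]. A call has 1 to 12 rows; each row shifts and turns the commanded pose from where the row before left it, along the tool's axes as they then stand; what a row does not reach is not made up. A row lasts 1/8 s, in which the tool goes at most 62.5 mm and 10.7 degrees, less where a joint would pass 70% of its speed; a pose out of reach is approached as far as the arm can. A call with a gripper value outside its range is refused whole. The fingers move at their own pace and stop on an object; "force" is the grip in N (left out, the last holds). Time passes only in rows, so rows that do not move let the fingers close. It gives the time, the measured TCP pose, the force and the opening at its end, in the units of the state.
- bot.get_obs(): the state, without advancing time (a new reading comes with each control period).
- bot.read_camera(name): name is "scene" or "top"; returns a dict with "pixels" (384x512x3 uint8, blue, green, red), "camera_matrix" (3x3 intrinsics, pixels), "rvec" (rotation vector, rad) and "tvec" (3), from world to camera coordinates, as OpenCV has them. Camera axes: x right, y down, z forward; pixel columns grow to the right and rows downward; lengths in m; the calibration is good to about 2 mm. A picture is of the moment at which its call begins. There is no depth.
- bot.hand_in(): hands the job in, once; it reports no verdict.
The state is a dict: "t": time; "q": joint angles; "joint_vel": joint speeds; "joint_torque": joint torques, N m; "eef_pos": TCP position; "tool_rot": TCP orientation; "contact_force": force on the tool from outside, world axes, zero at the start; "torque": the same for the moment, N m; "gripper_width": opening from 0.0 (shut) to 1.0 (fully open).
Only numpy, scipy, OpenCV 4.12 (cv2) and the standard library are available. Lean on these libraries where they do the work, as an engineer would, in place of code of your own. Each camera call takes 0.05 s, during which the arm holds its last target. There are 200 camera calls.

## Working session

There is one attempt and no reset: what is moved stays moved. The work goes in short steps, Python scripts to look and compute and a tool call to move; the robot and the scene stay as the last step left them, time stands still between calls to the robot, and variables do not carry over. Pictures are saved under pics/ and viewed, about 8 in all and at most 12, crops included, and the job is handed in when it is done.

Besides the shell and the picture viewer there is one more tool, called as a command line: name --argument value ..., lists and objects as JSON in quotes. drive_tool: Moves the arm, as the interface text tells. Its arguments: {"type":"object","properties":{"series":{"type":"array"},"force":{"type":"number"}},"required":["series"]}

```bash
mkdir -p pics
cat > h.py <<'E'
import numpy as np, cv2
from station import bot
def shot(name,fn=None):
    d=bot.read_camera(name)
    if fn: cv2.imwrite('pics/'+fn,d['pixels'])
    return d
def ray(d,uv,z):
    R=cv2.Rodrigues(np.array(d['rvec'],float))[0]; t=np.array(d['tvec'],float).ravel()
    K=np.array(d['camera_matrix'],float)
    r=R.T@np.linalg.inv(K)@np.array([uv[0],uv[1],1.]); c=-R.T@t
    return c+r*(z-c[2])/r[2]
def proj(d,p):
    return cv2.projectPoints(np.array(p,float).reshape(-1,1,3),np.array(d['rvec'],float),np.array(d['tvec'],float),np.array(d['camera_matrix'],float),None)[0].reshape(-1,2)
E
python3 - <<'E'
from h import *
for n in('top','scene'):
    d=shot(n,n+'0.png'); R=cv2.Rodrigues(np.array(d['rvec']))[0]; print(n,-R.T@np.array(d['tvec']).ravel(),d['camera_matrix'][0][0])
print(bot.get_obs())
E
```

```text
top [ 0.33373972 -0.05537674  1.55750347] 465.93243062920124
scene [1.23541576 0.61022267 0.7446136 ] 370.16669824955216
{'t': 0.1, 'q': array([-1.414113  ,  0.47773765,  0.02235054,  1.55634103, -0.01149517,
        1.10929601, -0.08308853]), 'joint_vel': array([ 0.00046148, -0.00160511,  0.00081726, -0.0021558 , -0.00182856,
       -0.00056851, -0.00026242]), 'joint_torque': array([ 3.79926962e-03, -5.97754240e+01,  1.61358476e+00, -2.81957710e+01,
        1.28147469e-02,  5.01600327e-03,  6.70773304e-06]), 'eef_pos': array([0.17653239, 0.65099693, 0.25241438]), 'tool_rot': array([-4.50432831e-05,  1.31991941e-01,  9.91250445e-01, -8.25628316e-04]), 'contact_force': array([ 0.13165701,  0.58300053, -0.04883801]), 'torque': array([0.01185383, 0.00077825, 0.00470219]), 'gripper_width': 0.9992174251020036}
```

View pics/top0.png

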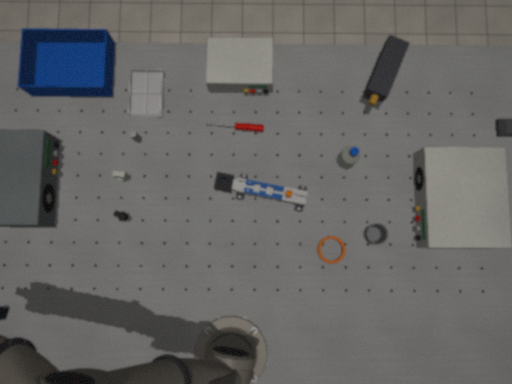

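View pics/scene0.png

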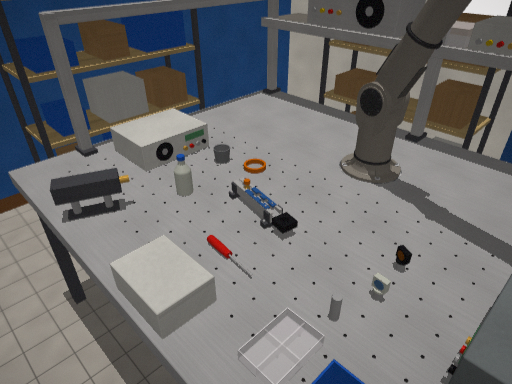

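Top view: orange cap ≈(289,194), black block ≈(224,182), white lens ≈(119,175), amber lens ≈(121,216), post ≈(134,136). In the scene view the cap is ≈(247,183) and the lens ≈(381,284). Next I measure these.

Run:
```python
from h import *
a=cv2.imread('pics/top0.png'); b=cv2.imread('pics/scene0.png')
z=lambda im,x0,y0,w,h,s:cv2.resize(im[y0:y0+h,x0:x0+w],None,fx=s,fy=s,interpolation=cv2.INTER_CUBIC)
m=np.zeros((600,800,3),np.uint8)
m[:300,:600]=z(a,212,164,100,50,6); 
m[300:600,:400]=z(b,226,174,80,60,5); m[300:600,400:800]=z(b,350,240,80,60,5)
m[:200,600:800]=z(a,105,160,40,40,5)
cv2.imwrite('pics/z0.png',m)
d=bot.read_camera('top'); s=bot.read_camera('scene')
def cen(im,lo,hi,box):
    x0,y0,x1,y1=box; h=cv2.cvtColor(im,cv2.COLOR_BGR2HSV)[y0:y1,x0:x1]
    mk=cv2.inRange(h,lo,hi); n,l,st,c=cv2.connectedComponentsWithStats(mk); i=1+np.argmax(st[1:,4]); return c[i]+[x0,y0],st[i]
for n,lo,hi,bx,zz in [('cap',(5,130,120),(22,255,255),(275,180,300,205),.084),('block',(0,0,0),(179,255,60),(210,168,236,196),.052),
  ('lens',(0,0,150),(179,80,255),(108,165,130,186),.068),('amber',(0,0,0),(179,255,60),(108,206,134,226),.06)]:
    c,st=cen(d['pixels'],lo,hi,bx); print(n,c,st,ray(d,c,zz))
for n,lo,hi,bx,zz in [('cap',(5,130,120),(22,255,255),(238,172,256,192),.078),('lens',(0,0,150),(179,60,255),(368,270,395,300),.05)]:
    c,st=cen(s['pixels'],lo,hi,bx); print('sc',n,c,st,ray(s,c,zz))
```

```text
cap [288.4137931  193.27586207] [11 11  6  6 29] [ 0.50919967 -0.18025971  0.084     ]
block [223.43445693 182.08988764] [  5   5  18  19 267] [0.5478683  0.02903709 0.052     ]Traceback (most recent call last):
  File "<stdin>", line 15, in <module>
  File "<stdin>", line 12, in cen
    return _wrapfunc(a, 'argmax', axis=axis, out=out, **kwds)
    return bound(*args, **kwds)
ValueError: attempt to get argmax of an empty sequence
```

View pics/z0.png

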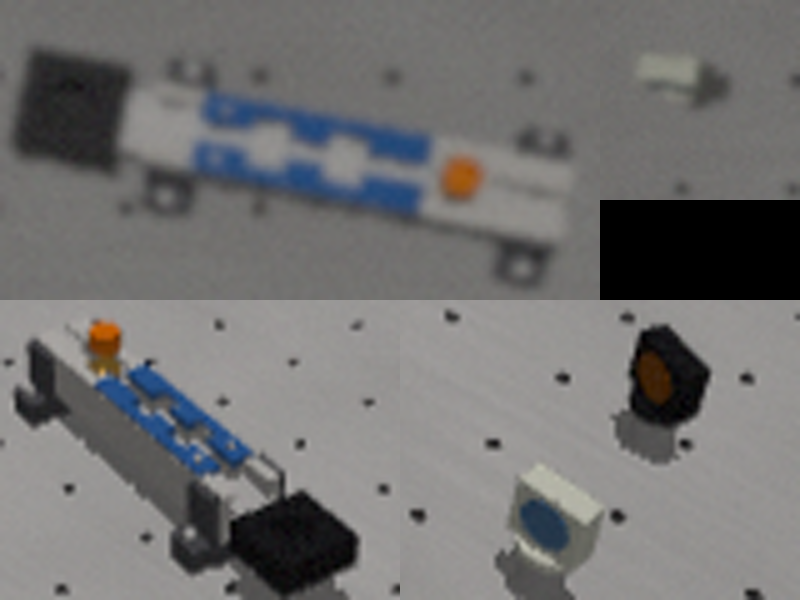

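Run:
```python
from h import *
d=bot.read_camera('top'); s=bot.read_camera('scene')
im=d['pixels']; g=cv2.cvtColor(im,cv2.COLOR_BGR2GRAY)
print(g[168:182,108:132])
bx=(110,168,130,182); mk=(g[168:182,110:130]>140).astype(np.uint8)
ys,xs=np.nonzero(mk); pts=np.float32(np.c_[xs+110,ys+168]); W=np.array([ray(d,p,.068)[:2] for p in pts]); print(len(pts),W.mean(0)); 
w,v=np.linalg.eigh(np.cov(W.T)); print(np.sqrt(12*w),v[:,1],np.degrees(np.arctan2(v[1,1],v[0,1])))
print('rect',[ray(d,p,.068)[:2] for p in cv2.boxPoints(cv2.minAreaRect(pts))])
cap=ray(d,(288.6,193.5),.084); 
for p in [(269.8,190.7),(257.3,188.2)]: print('hole',ray(d,p,.058),np.hypot(*(ray(d,p,.058)-cap)[:2]))
# scene top-face corners of the lens from the crop (view px ->image)
for q in [(537,465),(603,508),(580,524),(515,484)]: print('sc',ray(s,(350+(q[0]-400)/5,240+(q[1]-300)/5),.068))
h=cv2.cvtColor(s['pixels'],cv2.COLOR_BGR2HSV)[170:195,236:258]; mk=cv2.inRange(h,(3,130,120),(18,255,255)); ys,xs=np.nonzero(mk); print(xs.min()+236,xs.max()+236,ys.min()+170,ys.max()+170, xs.mean()+236,ys.mean()+170, ray(s,(xs.mean()+236,ys.mean()+170),.077))
print('block top centre sc',ray(s,(226+ (295)/5,174+(528-300)/5),.052))
```

```text
[[109 113 108 110 112 114 113 113 114 111 110 113 115 113 110 113 113 114
  114 114 112 114 113 113]
 [112 110 110 112 111 112 115 111 113 113 113 114 112 114 114 113 114 113
  111 114 115 114 111 113]
 [110 110 108 110 113 119 121 121 120 121 120 118 118 120 118 115 113 107
  114 112 113 111 112 112]
 [109 109 110 111 120 134 132 130 131 128 127 127 129 126 129 123 116 110
  108 110 114 112 109 112]
 [110 112 113 114 123 135 141 141 139 136 139 137 135 138 141 133 116 101
  100 101 109 113 113 111]
 [111 110 112 117 125 135 141 140 141 140 141 139 141 142 142 133 114  90
   86  92 102 108 109 115]
 [111 109 108 118 128 137 137 138 139 139 139 141 141 143 145 135 110  84
   74  78  95  99 104 108]
 [109 110 112 115 122 127 126 124 125 127 131 132 135 140 141 130 104  75
   70  70  78  80  87 106]
 [109 110 110 113 114 114 104 102 100 105 111 117 122 124 125 115  94  71
   68  63  70  74  83 100]
 [111 109 109 112 108 107 102  98  92  94 104 101 102 101  97  93  80  69
   68  69  64  69  84  99]
 [110 108 112 111 110 110 111 105 106 110 120 120 110 100  97  89  76  67
   68  68  65  7
[... 271 characters left out ...]
102  95  85  89
   99 105 106 108 110 110]]
14 [0.57153056 0.36621576]
[0.0085793  0.03488441] [0.1499795  0.98868911] 81.37426159791819
rect [array([0.57535869, 0.38255031]), array([0.57559447, 0.35670396]), array([0.56577578, 0.35626292]), array([0.56554089, 0.38208706])]
hole [ 0.52016846 -0.12209346  0.058     ] 0.059907969624177514
hole [ 0.52798017 -0.08149705  0.058     ] 0.10124866246551925
sc [0.56584774 0.35209494 0.068     ]
sc [0.56848781 0.38946764 0.068     ]
sc [0.58562023 0.3867922  0.068     ]
sc [0.58486319 0.35111139 0.068     ]
244 249 178 181 246.33333333333334 179.83333333333334 [ 0.50522835 -0.18891224  0.077     ]
block top centre sc [0.55194205 0.03222351 0.052     ]
```

Tube yaw comes out at about 79.5°. Cap to block measures 213 mm against the 215 mm given, so that fits. The near hole is about 60 mm out and the far one about 101 mm, which agrees with the 42 mm spacing. Lens is at about (0.575, 0.369). I'll press the cap from above with shut fingers.

drive_tool --series '[-1, 0, 0, 0, 0, 0, -0.082, -1, -42, -32, 0, 0, 0, 0, -1, -42, -32, 0, 0, 0, 0, -1, -42, -32, 0, 0, 0, 0, -1, -42, -32, 0, 0, 0, 0, -1, -42, -32, 0, 0, 0, 0, -1, -42, -32, 0, 0, 0, 0, -1, -42, -32, 0, 0, 0, 0, -1, -42, -32, 0, 0, 0, 0, -1, -42, -32, 0, 0, 0, 0]' --force 40

```text
t: 1.55
eef_pos: [0.497, 0.2983, 0.2535]
tool_rot: [0.0, 0.091, 0.996, 0.0]
contact_force: [1.0, -0.2, 0.4]
gripper_width: 0.0
```

drive_tool --series '[-1, -9.5, -47, 5, 0, 0, 0, -1, -9.5, -47, 5, 0, 0, 0, -1, -9.5, -47, 5, 0, 0, 0, -1, -9.5, -47, 5, 0, 0, 0, -1, -9.5, -47, 5, 0, 0, 0, -1, -9.5, -47, 5, 0, 0, 0, -1, -9.5, -47, 5, 0, 0, 0, -1, -9.5, -47, 5, 0, 0, 0, -1, -9.5, -47, 5, 0, 0, 0, -1, -9.5, -47, 5, 0, 0, 0, -1, 0, 0, 0, 0, 0, 0]'

```text
t: 2.92
eef_pos: [0.503, -0.1843, 0.2032]
tool_rot: [-0.0, 0.095, 0.995, -0.001]
contact_force: [-0.3, 0.7, -0.2]
gripper_width: 0.001
```

drive_tool --series '[-1, -5.5, 3, 25, 0, 0, 0, -1, 0, 0, 25, 0, 0, 0, -1, 0, 0, 20, 0, 0, 0, -1, 0, 0, 14, 0, 0, 0, -1, 0, 0, 6, 0, 0, 0, -1, 0, 0, 0, 0, 0, 0]'

```text
t: 3.68
eef_pos: [0.51, -0.1777, 0.1133]
tool_rot: [-0.0, 0.091, 0.996, 0.0]
contact_force: [-0.2, -0.3, -0.3]
gripper_width: -0.002
```

Run:
```python
from h import *
s=shot('scene'); p=s['pixels']; o=bot.get_obs(); print(o['eef_pos'],o['contact_force'])
print(proj(s,[o['eef_pos']-[0,0,.022],[.509,-.182,.084]]))
cv2.imwrite('pics/z1.png',cv2.resize(p[140:240,200:320],None,fx=5,fy=5,interpolation=cv2.INTER_CUBIC))
```

```text
[ 0.51026048 -0.17788193  0.11371249] [0.05226016 0.10840812 0.30841102]
[[247.38943342 177.89691967]
 [246.87178524 179.2496572 ]]
```

View pics/z1.png

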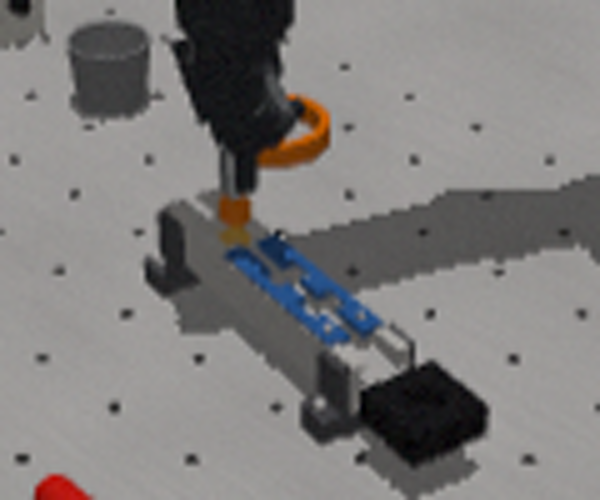

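The shut fingers stand right over the cap (crop ≈(233,205)). I'll centre them by 4 mm and then press down in small steps.

drive_tool --series '[-1, 0, -4, 4, 0, 0, 0, -1, 0, 0, 2, 0, 0, 0, -1, 0, 0, 2, 0, 0, 0, -1, 0, 0, 1, 0, 0, 0, -1, 0, 0, 0, 0, 0, 0]'

```text
t: 4.35
eef_pos: [0.5093, -0.1821, 0.1045]
tool_rot: [0.0, 0.091, 0.996, -0.0]
contact_force: [-0.9, -1.2, 4.7]
gripper_width: 0.003
```

drive_tool --series '[-1, 0, 0, 1.5, 0, 0, 0, -1, 0, 0, 1.5, 0, 0, 0, -1, 0, 0, 1.5, 0, 0, 0, -1, 0, 0, 0, 0, 0, 0]'

```text
t: 4.85
eef_pos: [0.5093, -0.182, 0.1]
tool_rot: [0.0, 0.091, 0.996, -0.0]
contact_force: [-1.0, -0.5, 7.7]
gripper_width: 0.002
```

drive_tool --series '[-1, 0, 2, 0.3, 0, 0, 0, -1, 0, 2, 0, 0, 0, 0, -1, 0, 3, 0, 0, 0, 0, -1, 0, 3, 0, 0, 0, 0]'

```text
t: 5.35
eef_pos: [0.5111, -0.1727, 0.0998]
tool_rot: [0.0, 0.092, 0.996, -0.0]
contact_force: [-1.6, -2.6, 5.6]
gripper_width: -0.0
```

drive_tool --series '[-1, 0, 4, 0, 0, 0, 0, -1, 0, 4, 0, 0, 0, 0, -1, 0, 4, 0, 0, 0, 0, -1, 0, 4, 0, 0, 0, 0, -1, 0, 4, 0, 0, 0, 0, -1, 0, 0, 0, 0, 0, 0]'

```text
t: 6.1
eef_pos: [0.515, -0.1524, 0.0998]
tool_rot: [0.0, 0.091, 0.996, -0.0]
contact_force: [-2.3, -0.0, 7.1]
gripper_width: -0.0
```

```bash
cat > m.py <<'E'
from h import *
def block():
    d=bot.read_camera('top'); h=cv2.cvtColor(d['pixels'],cv2.COLOR_BGR2HSV)[168:196,195:236]
    n,l,st,c=cv2.connectedComponentsWithStats(cv2.inRange(h,(0,0,0),(179,255,60))); i=1+np.argmax(st[1:,4])
    p=ray(d,c[i]+[195,168],.052); u=np.array([.0387,.2093]); u/=np.hypot(*u)
    print('block',p,st[i],'slide',(p[:2]-[.5479,.0290])@u)
if __name__=='__main__':
    block(); o=bot.get_obs(); print(o['eef_pos'],o['contact_force'])
E
python3 m.py
```

```text
block [0.55344044 0.0585529  0.052     ] [ 11   3  18  19 260] slide 0.030067669328566356
[ 0.5150271  -0.15233539  0.09983546] [-1.32328147  0.46213794  6.54978178]
```

drive_tool --series '[-1, 0, 0, -3, 0, 0, 0, -1, 0, 0, -9, 0, 0, 0, -1, 0, -17, 0, 0, 0, 0, -1, 0, -17, 0, 0, 0, 0, -1, 0, 0, 0, 0, 0, 0, -1, 0, 0, 10, 0, 0, 0, -1, 0, 0, 10, 0, 0, 0, -1, 0, 0, 0, 0, 0, 0]'

```text
t: 7.15
eef_pos: [0.5077, -0.185, 0.0902]
tool_rot: [-0.001, 0.091, 0.996, 0.0]
contact_force: [0.0, -0.0, -0.4]
gripper_width: 0.002
```

Run:
```python
from m import *
block(); print(bot.get_obs()['eef_pos'])
p=shot('scene')['pixels']
cv2.imwrite('pics/z2.png',cv2.resize(p[140:240,200:320],None,fx=5,fy=5,interpolation=cv2.INTER_CUBIC))
```

```text
block [0.55331816 0.05854335 0.052     ] [ 11   3  18  19 261] slide 0.030036043319651786
[ 0.50806477 -0.18524447  0.09070298]
```

View pics/z2.png

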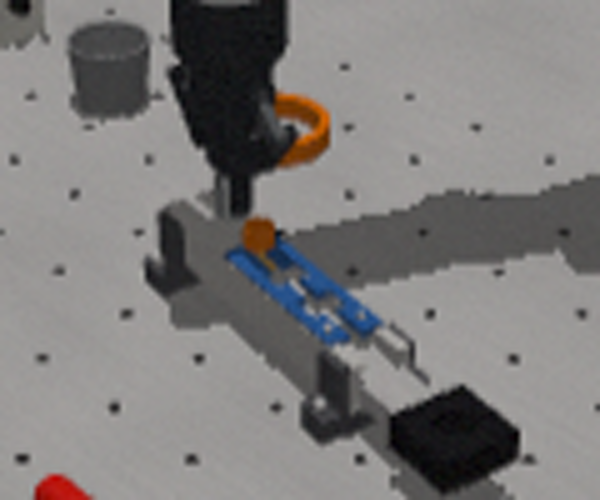

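The arm is out about 30 mm and the fingers stand behind the cap (crop ≈(260,235)). Now the push.

drive_tool --series '[-1, 0, 2, 0, 0, 0, 0, -1, 0, 2, 0, 0, 0, 0, -1, 0, 2, 0, 0, 0, 0, -1, 0, 2, 0, 0, 0, 0, -1, 0, 2, 0, 0, 0, 0, -1, 0, 2, 0, 0, 0, 0, -1, 0, 2, 0, 0, 0, 0, -1, 0, 2, 0, 0, 0, 0, -1, 0, 2, 0, 0, 0, 0, -1, 0, 2, 0, 0, 0, 0]'

```text
t: 8.5
eef_pos: [0.5117, -0.1683, 0.0915]
tool_rot: [0.0, 0.092, 0.996, -0.001]
contact_force: [-0.4, -6.5, -0.3]
gripper_width: 0.004
```

```bash
python3 m.py
```

```text
block [0.55481236 0.06493636 0.052     ] [  9   3  18  19 263] slide 0.036594176583741936
[ 0.51176559 -0.16787229  0.09153563] [-0.38570989 -5.29570921 -0.03388557]
```

drive_tool --series '[-1, 0, 2, 0, 0, 0, 0, -1, 0, 2, 0, 0, 0, 0, -1, 0, 2, 0, 0, 0, 0, -1, 0, 2, 0, 0, 0, 0, -1, 0, 2, 0, 0, 0, 0, -1, 0, 2, 0, 0, 0, 0, -1, 0, 2, 0, 0, 0, 0]'

```text
t: 9.43
eef_pos: [0.5143, -0.1543, 0.0916]
tool_rot: [0.0, 0.092, 0.996, -0.001]
contact_force: [-0.5, -5.4, -0.2]
gripper_width: 0.0
```

```bash
python3 m.py
```

```text
block [0.55729618 0.07891217 0.052     ] [  4   2  19  19 263] slide 0.050788641588268006
[ 0.51441146 -0.15389462  0.09154506] [-0.32306271 -4.03289497  0.24145712]
```

Slide is 51 mm. From here on I use 1 mm steps and check the force.

drive_tool --series '[-1, 0, 1, 0, 0, 0, 0, -1, 0, 1, 0, 0, 0, 0, -1, 0, 1, 0, 0, 0, 0, -1, 0, 1, 0, 0, 0, 0, -1, 0, 1, 0, 0, 0, 0]'

```text
t: 10.1
eef_pos: [0.5153, -0.1491, 0.0916]
tool_rot: [0.0, 0.092, 0.996, -0.001]
contact_force: [-1.7, -5.8, -0.2]
gripper_width: 0.001
```

drive_tool --series '[-1, 0, 1, 0, 0, 0, 0, -1, 0, 1, 0, 0, 0, 0]'

```text
t: 10.35
eef_pos: [0.5159, -0.1467, 0.0917]
tool_rot: [0.0, 0.092, 0.996, -0.001]
contact_force: [-0.2, -2.4, 3.2]
gripper_width: -0.004
```

drive_tool --series '[-1, 0, 0.5, 0, 0, 0, 0, -1, 0, 0.5, 0, 0, 0, 0]'

```text
t: 10.6
eef_pos: [0.5164, -0.1443, 0.0916]
tool_rot: [0.0, 0.091, 0.996, 0.0]
contact_force: [0.0, -1.4, 1.5]
gripper_width: 0.001
```

```bash
python3 m.py
```

```text
block [0.55949846 0.09025835 0.052     ] [  1   1  19  20 262] slide 0.0623461182049721
[ 0.51638535 -0.14420941  0.09162198] [-0.30943828 -1.94105065  1.20700864]
```

drive_tool --series '[-1, 0, 1, 0, 0, 0, 0, -1, 0, 1, 0, 0, 0, 0, -1, 0, 0, 0, 0, 0, 0]'

```text
t: 11.02
eef_pos: [0.5165, -0.1434, 0.0916]
tool_rot: [0.0, 0.092, 0.996, -0.0]
contact_force: [0.1, -5.0, 1.6]
gripper_width: -0.002
```

```bash
python3 m.py
```

```text
block [0.55984457 0.09101354 0.052     ] [  1   1  18  19 262] slide 0.0631516533478832
[ 0.5164752  -0.14335631  0.09161611] [ 0.42333639 -6.15008747  1.75181157]
```

The lock is confirmed: a 2 mm command moved it only 0.9 mm while the force rose to 6 N. I'll back off, rise, and check from above.

drive_tool --series '[-1, 0, -3, 0, 0, 0, 0, -1, 0, -5, 0, 0, 0, 0, -1, 0, -4, -15, 0, 0, 0, -1, 0, 0, -30, 0, 0, 0, -1, 0, 0, -40, 0, 0, 0, -1, 0, 0, -40, 0, 0, 0, -1, 0, 0, 0, 0, 0, 0]'

```text
t: 11.95
eef_pos: [0.5162, -0.155, 0.2205]
tool_rot: [0.003, 0.091, 0.996, 0.0]
contact_force: [-0.1, 0.1, -0.6]
gripper_width: 0.001
```

drive_tool --series '[0, 3, 48, 0, 0, 0, 0, 0, 3, 48, 0, 0, 0, 0, 0, 3, 48, 0, 0, 0, 0, 0, 3, 48, 0, 0, 0, 0, 0, 3, 48, 0, 0, 0, 0, 0, 3, 48, 0, 0, 0, 0, 0, 3, 48, 0, 0, 0, 0, 0, 3, 48, 0, 0, 0, 0, 0, 3, 48, 0, 0, 0, 0, 0, 3, 48, 0, 0, 0, 0, 0, 3, 48, 0, 0, 0, 0, 0, 0, 0, 0, 0, 0, 0]'

```text
t: 13.45
eef_pos: [0.5757, 0.3763, 0.2153]
tool_rot: [-0.001, 0.088, 0.996, 0.001]
contact_force: [-0.5, -0.8, -0.7]
gripper_width: 0.498
```

drive_tool --series '[0, 0, 0, 0, 0, 0, 0.18, 0, 0, 0, 0, 0, 0, 0.18, 0, 0, 0, 0, 0, 0, 0.18, 0, 0, 0, 0, 0, 0, 0.18, 0, 0, 0, 0, 0, 0, 0.18, 0, 0, 0, 0, 0, 0, 0.18, 0, 0, 0, 0, 0, 0, 0.18, 0, 0, 0, 0, 0, 0, 0.17, 0, 0, 0, 0, 0, 0, 0]'

```text
t: 14.58
eef_pos: [0.5775, 0.3699, 0.2161]
tool_rot: [0.0, 0.722, 0.692, -0.001]
contact_force: [0.0, -0.2, -0.5]
gripper_width: 0.497
```

Run:
```python
from m import *
block(); o=bot.get_obs(); print(o['eef_pos'],o['tool_rot'],o['q'],o['gripper_width'])
s=shot('scene'); p=s['pixels']; d=shot('top')['pixels']
z=lambda im,x0,y0,w,h,f:cv2.resize(im[y0:y0+h,x0:x0+w],None,fx=f,fy=f,interpolation=cv2.INTER_CUBIC)
m=np.zeros((600,800,3),np.uint8)
m[:300,:400]=z(p,230,174,80,60,5); m[:,400:]=z(p,340,210,80,120,5); m[300:600,:400]=z(d,200,160,100,75,4)
cv2.imwrite('pics/z3.png',m)
```

```text
block [0.55971834 0.09105437 0.052     ] [  1   1  18  19 259] slide 0.06316885017321837
[0.57760014 0.37002762 0.21617168] [ 9.14689154e-05  7.20862678e-01  6.93077673e-01 -5.74417132e-04] [-1.0422161   0.58442702  0.57012238  1.59032312 -0.3457867   1.07039031
 -0.4189752 ] 0.5028423570553653
```

View pics/z3.png

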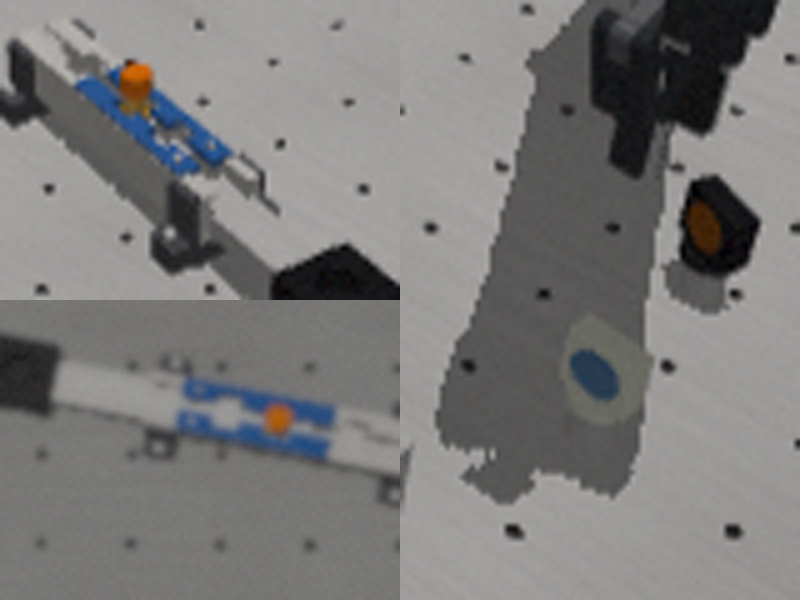

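Button stands up in the nearer hole (crop ≈(136,85), brass collar visible, one hole still free beyond it). The lens is at crop ≈(605,370), below the gripper. Next I descend and grasp.

drive_tool --series '[0, 0, -2, 40, 0, 0, 0, 0, 0, 0, 40, 0, 0, 0, 0, 0, 0, 35, 0, 0, 0, 0, 0, 0, 25, 0, 0, 0, 0, 0, 0, 12, 0, 0, 0, 0, 0, 0, 3, 0, 0, 0, 0, 0, 0, 0, 0, 0, 0]'

```text
t: 15.6
eef_pos: [0.5764, 0.3712, 0.0624]
tool_rot: [0.0, 0.722, 0.692, 0.001]
contact_force: [0.6, -0.6, -0.8]
gripper_width: 0.497
```

drive_tool --series '[-0.3, 0, 0, 0, 0, 0, 0, -0.4, 0, 0, 0, 0, 0, 0, -0.5, 0, 0, 0, 0, 0, 0, -0.6, 0, 0, 0, 0, 0, 0, -0.8, 0, 0, 0, 0, 0, 0, -1, 0, 0, 0, 0, 0, 0, -1, 0, 0, 0, 0, 0, 0]' --force 30

```text
t: 16.48
eef_pos: [0.5759, 0.3711, 0.0618]
tool_rot: [-0.0, 0.722, 0.692, 0.0]
contact_force: [-1.5, 0.9, 5.7]
gripper_width: 0.205
```

drive_tool --series '[-1, 0, 0, -5, 0, 0, 0, -1, 0, 0, -20, 0, 0, 0, -1, 0, 0, -35, 0, 0, 0, -1, 0, 0, -30, 0, 0, 0, -1, 0, 0, 0, 0, 0, 0]'

```text
t: 17.1
eef_pos: [0.5778, 0.3716, 0.1553]
tool_rot: [0.0, 0.722, 0.692, 0.003]
contact_force: [0.2, -0.2, -0.6]
gripper_width: 0.208
```

drive_tool --series '[-1, -15, -0.5, 0, 0, 0, 0, -1, -30, -0.5, 0, 0, 0, 0, -1, -38, -0.5, 0, 0, 0, 0, -1, -38, -0.5, 0, 0, 0, 0, -1, -38, -0.5, 0, 0, 0, 0, -1, -38, -0.5, 0, 0, 0, 0, -1, -38, -0.5, 0, 0, 0, 0, -1, -30, -0.5, 0, 0, 0, 0, -1, -15, -1, 0, 0, 0, 0, -1, 0, 0, 0, 0, 0, 0, -1, 0, 0, 0, 0, 0, 0]'

```text
t: 18.48
eef_pos: [0.559, 0.093, 0.1512]
tool_rot: [-0.0, 0.721, 0.693, 0.0]
contact_force: [1.2, -0.1, -1.4]
gripper_width: 0.206
```

Run:
```python
from m import *
o=bot.get_obs(); print(o['eef_pos'],o['tool_rot'],o['contact_force'],o['gripper_width'])
s=shot('scene'); p=s['pixels']; print(proj(s,[o['eef_pos'],[.56,.091,.052]]))
c=proj(s,[[.56,.091,.08]])[0].astype(int); x0,y0=c[0]-40,c[1]-40; print(x0,y0)
cv2.imwrite('pics/z4.png',cv2.resize(p[y0:y0+75,x0:x0+80],None,fx=8,fy=8,interpolation=cv2.INTER_CUBIC))
```

```text
[0.55895951 0.09296229 0.1511813 ] [-3.63633396e-04  7.21175945e-01  6.92751847e-01  5.00404093e-05] [ 1.21528296 -0.12430715 -1.3797292 ] 0.20605317225482198
[[300.91948393 202.00770765]
 [298.0890234  229.51647509]]
258 182
```

View pics/z4.png

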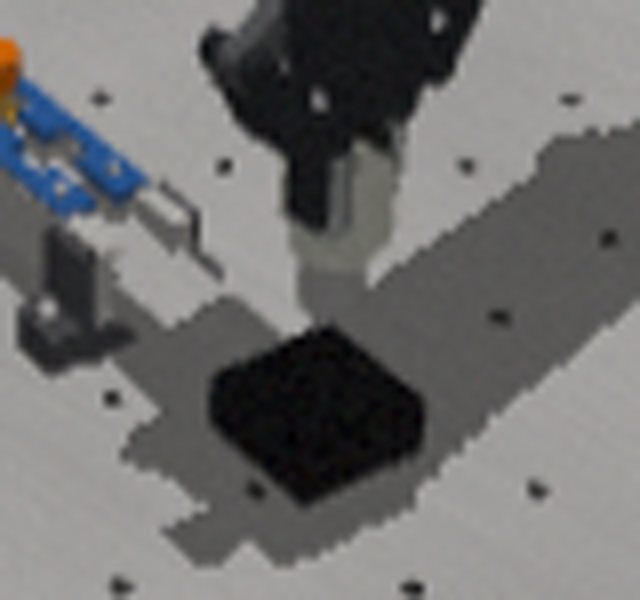

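Lens hangs in the jaws with its foot axis at crop ≈(333,290). Block top corners: left ≈(208,387), back ≈(328,325), right ≈(424,404).

Run:
```python
from m import *
s=shot('scene'); p=s['pixels']; d=shot('top')
f=lambda q:(258+q[0]/8-.44,182+q[1]/8-.44)
L,B,R=[ray(s,f(q),.052)[:2] for q in [(208,387),(328,325),(424,404)]]
print('corners',L,B,R,'sides',np.hypot(*(L-B)),np.hypot(*(R-B)),'diag',np.hypot(*(L-R)),'centre',(L+R)/2)
g=cv2.cvtColor(p,cv2.COLOR_BGR2GRAY)
for v in range(216,224): print(v,g[v,290:312])
h=cv2.cvtColor(s['pixels'],cv2.COLOR_BGR2HSV)
# top: cap
td=d['pixels']; hh=cv2.cvtColor(td,cv2.COLOR_BGR2HSV)[175:205,255:285]; w=np.clip(hh[...,1].astype(float)-110,0,None)*((hh[...,0]<25)&(hh[...,0]>4)); ys,xs=np.mgrid[175:205,255:285]
c=((xs*w).sum()/w.sum(),(ys*w).sum()/w.sum()); P=ray(d,c,.082); u=np.array([.182,.983]); print('cap',c,P,'socket from cap',P[:2]+.215*u)
m=(g[200:250,270:320]<28).astype(np.uint8); print('sil area',m.sum())
sub=g[205:250,280:316]; e=cv2.resize(np.clip((sub.astype(float)-0)*6,0,255).astype(np.uint8),None,fx=14,fy=12,interpolation=cv2.INTER_CUBIC); cv2.imwrite('pics/z5.png',e)
o=bot.get_obs()['eef_pos']
print('proj foot axis if lens under TCP', proj(s,[[o[0],o[1],z] for z in(.09,.10,.115)]))
```

```text
corners [0.5916727  0.06220587] [0.53241632 0.06952383] [0.54317653 0.12412313] sides 0.05970654260486787 0.05564949239155282 diag 0.07864875106776713 centre [0.56742461 0.0931645 ]
216 [160 164 165 165 162 117  85  91  90  90  93  91  87 105 161 146  88  87
  88  90  87  89]
217 [159 159 162 163 163 103  87  90  88  92  92  90  90 100 147  89  89  88
  88  88  89  86]
218 [160 161 160 158 161 105  87  88  91  89  91  89  87  85  89  84  89  88
  88  87  89  87]
219 [160 161 160 159 158 109  86  90  88  91  91  89  88  86  88  88  88  87
  88  89  89  88]
220 [156 162 163 162 157 131  99  90  92  91  92  89  86  87  88  90  89  90
  89  89  87  85]
221 [121 157 165 163 166 161 135 112  88  86  91  89  88  89  86  87  89  88
  90  89  88  89]
222 [ 89 120 153 164 164 163 147 145  79  63  82  91  89  89  88  89  88  88
  88  92  89  90]
223 [ 88  91 103 152 149 147  46  43  10  21  45  79  89  88  90  90  90  86
  86  86  86  87]
cap (np.float64(269.12348769294954), np.float64(189.4226115978306)) [ 0.52127449 -0.11885316  0.082     ] socket from cap [0.56040449 0.09249184]
sil area 414
proj foot axis if lens under TCP [[299.55554101 219.40816548]
 [299.76423319 216.64121854]
 [300.08140909 212.4359396 ]]
```

View pics/z5.png

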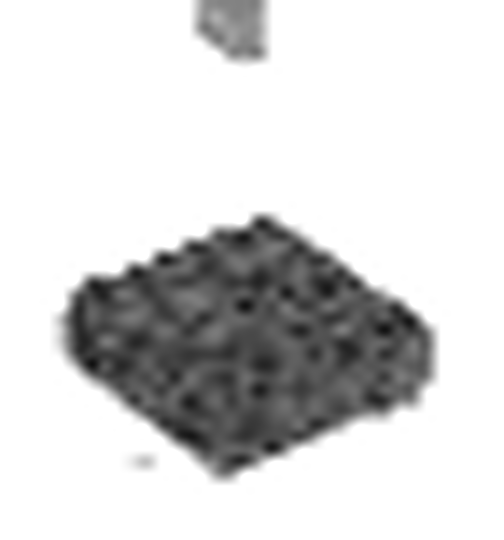

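Run:
```python
from h import *
b=cv2.imread('pics/scene0.png'); a=cv2.imread('pics/top0.png')
e=lambda im,x0,y0,w,h,f,k:cv2.resize(np.clip(im[y0:y0+h,x0:x0+w].astype(float)*k,0,255).astype(np.uint8),None,fx=f,fy=f,interpolation=cv2.INTER_CUBIC)
m=np.hstack([e(b,268,206,34,30,12,4),e(a,210,168,30,30,12,4)]); cv2.imwrite('pics/z6.png',m); print(m.shape)
```

```text
(360, 768, 3)
```

View pics/z6.png

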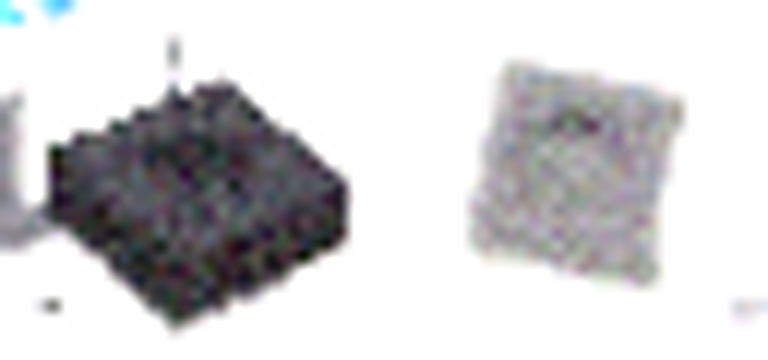

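Left half (scene): block top quad with back (222,80), left (50,148) and right (347,183), so its centre is ≈(199,166). Right half (top): block centre ≈(580,174).

Run:
```python
from h import *
s=shot('scene'); d=shot('top'); u=np.array([.182,.983]); n=np.array([.983,-.182])
f=lambda q:(268+q[0]/12-.46,206+q[1]/12-.46)
B,L,R,C=[ray(s,f(q),.052)[:2] for q in[(222,80),(50,148),(347,183),(199,166)]]
print('C',C,'fromB',B+.028*(u+n),'fromR',R+.028*(n-u),'fromL',L+.028*(u-n),'BR',np.hypot(*(B-R)),'BL',np.hypot(*(B-L)))
T=ray(d,(223.9,182.04),.052)[:2]; print('top',T)
# triangulate the same centre with both cams
P=lambda c:np.array(c['camera_matrix'],float)@np.c_[cv2.Rodrigues(np.array(c['rvec'],float))[0],np.array(c['tvec'],float).ravel()]
def tri(a,b):
    X=cv2.triangulatePoints(P(s),P(d),np.float64(a).reshape(2,1),np.float64(b).reshape(2,1)).ravel(); return X[:3]/X[3]
print('tri',tri((284.1,219.4),(223.9,182.04)))
o=bot.get_obs(); print(o['eef_pos'],proj(s,[[.548,.03,.052],[.552,.03,.052]]))
```

```text
C [0.55299759 0.02958993] fromB [0.55422713 0.03179781] fromR [0.55413838 0.02800256] fromL [0.5519578 0.0303849] BR 0.05223906429073644 BL 0.054039446604669285
top [0.54804643 0.02752106]
tri [0.54894485 0.02726817 0.04828212]
[0.55907549 0.09239085 0.15138534] [[285.32075727 218.7223245 ]
 [284.44303693 219.29004457]]
```

drive_tool --series '[-1, 0, 3, 10, 0, 0, 0, -1, 0, 0, 14, 0, 0, 0, -1, 0, 0, 8, 0, 0, 0, -1, 0, 0, 3, 0, 0, 0, -1, 0, 0, 0, 0, 0, 0]'

```text
t: 19.35
eef_pos: [0.562, 0.0911, 0.1162]
tool_rot: [-0.0, 0.722, 0.692, -0.0]
contact_force: [-0.6, -0.5, -1.4]
gripper_width: 0.204
```

drive_tool --series '[-1, 0, 0, 1, 0, 0, 0, -1, 0, 0, 1, 0, 0, 0, -1, 0, 0, 1, 0, 0, 0, -1, 0, 0, 1, 0, 0, 0, -1, 0, 0, 0, 0, 0, 0]'

```text
t: 19.98
eef_pos: [0.5622, 0.0916, 0.1125]
tool_rot: [-0.0, 0.722, 0.692, 0.0]
contact_force: [-0.2, 0.5, -2.0]
gripper_width: 0.206
```

drive_tool --series '[-1, 0, 0, 1, 0, 0, 0, -1, 0, 0, 1, 0, 0, 0, -1, 0, 0, 1, 0, 0, 0, -1, 0, 0, 0, 0, 0, 0]'

```text
t: 20.48
eef_pos: [0.5622, 0.0915, 0.1094]
tool_rot: [-0.0, 0.722, 0.692, 0.0]
contact_force: [2.0, 2.1, -0.5]
gripper_width: 0.203
```

drive_tool --series '[-1, 0.7, 0.7, 1, 0, 0, 0, -1, 0, 0, 1, 0, 0, 0, -1, 0, 0, 1, 0, 0, 0, -1, 0, 0, 0, 0, 0, 0]'

```text
t: 20.98
eef_pos: [0.5626, 0.0917, 0.1063]
tool_rot: [-0.0, 0.722, 0.692, -0.0]
contact_force: [0.8, -0.3, -1.3]
gripper_width: 0.206
```

Entering cleanly. The foot is at about 44.5 mm and the floor at 36 mm.

drive_tool --series '[-1, 0, 0.3, 1.5, 0, 0, 0, -1, 0, 0, 1.5, 0, 0, 0, -1, 0, 0, 1.5, 0, 0, 0, -1, 0, 0, 1.5, 0, 0, 0, -1, 0, 0, 0, 0, 0, 0]'

```text
t: 21.6
eef_pos: [0.563, 0.0919, 0.1003]
tool_rot: [-0.0, 0.722, 0.692, -0.0]
contact_force: [-0.7, -0.3, -0.6]
gripper_width: 0.206
```

drive_tool --series '[-1, 0, 0, 1, 0, 0, 0, -1, 0, 0, 1, 0, 0, 0, -1, 0, 0, 0.5, 0, 0, 0, -1, 0, 0, 0, 0, 0, 0]'

```text
t: 22.1
eef_pos: [0.5631, 0.0919, 0.0979]
tool_rot: [-0.0, 0.722, 0.692, -0.0]
contact_force: [-0.4, 0.5, -1.0]
gripper_width: 0.201
```

drive_tool --series '[-1, 0, 0, 0.5, 0, 0, 0, -1, 0, 0, 0.5, 0, 0, 0, -1, 0, 0, 0.5, 0, 0, 0, -1, 0, 0, 0, 0, 0, 0]'

```text
t: 22.6
eef_pos: [0.5633, 0.092, 0.0976]
tool_rot: [-0.0, 0.722, 0.692, 0.0]
contact_force: [-4.3, 0.7, 11.0]
gripper_width: 0.204
```

Down on the floor with 11 N. I'll ease off, open, and rise straight up.

drive_tool --series '[-1, 0, 0, -0.8, 0, 0, 0, -0.5, 0, 0, 0, 0, 0, 0, -0.4, 0, 0, 0, 0, 0, 0, -0.2, 0, 0, 0, 0, 0, 0, 0, 0, 0, 0, 0, 0, 0, 0, 0, 0, 0, 0, 0, 0, 0, 0, -10, 0, 0, 0, 0, 0, 0, -25, 0, 0, 0, 0, 0, 0, -40, 0, 0, 0, 0, 0, 0, -40, 0, 0, 0, 0, 0, 0, -40, 0, 0, 0]'

```text
validation failed for argument at $.se...
```

drive_tool --series '[0, 40, 0, 0, 0, 0, 0, 0, 45, 0, 0, 0, 0, 0, 0, 45, 0, 0, 0, 0, 0, 0, 45, 0, 0, 0, 0, 0, 0, 30, 0, 0, 0, 0, 0, 0, 0, 0, 0, 0, 0, 0]'

```text
t: 23.35
eef_pos: [0.5712, 0.3005, 0.0962]
tool_rot: [-0.0, 0.72, 0.694, 0.001]
contact_force: [0.4, -2.0, -0.5]
gripper_width: 0.501
```

Run:
```python
from m import *
o=bot.get_obs(); print(o['t'],o['eef_pos'],o['contact_force'],o['gripper_width'])
s=shot('scene'); p=s['pixels']
m=cv2.resize(p[170:250,230:330],None,fx=6,fy=6,interpolation=cv2.INTER_CUBIC)
u=np.array([.182,.983,0])
for q in proj(s,[[.5635,.0915,.104],[.5635,.0915,.036]]): cv2.circle(m,tuple(((q-[230,170])*6+3).astype(int)),3,(0,255,0),1)
cv2.imwrite('pics/z7.png',m)
```

```text
23.35 [0.57117071 0.30051165 0.09622439] [ 0.37355027 -1.96351777 -0.50346648] 0.5013643999860605
```

View pics/z7.png

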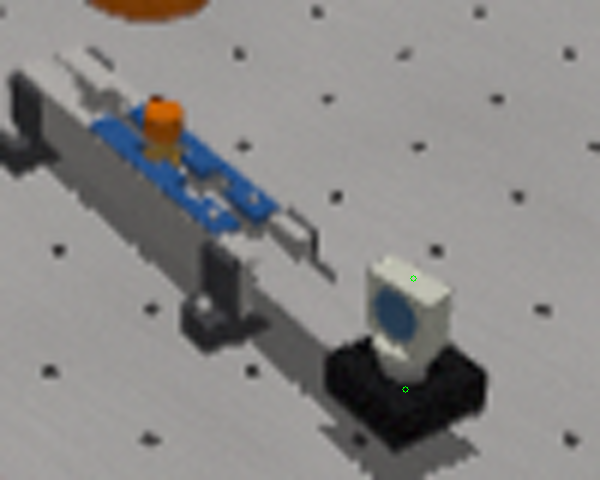

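My release call was refused as malformed, and the sideways retreat I had queued behind it ran anyway, opening the jaws as it went. The picture shows no harm: lens upright in the socket (top ≈(410,280), predicted (413,278)), button up (≈(162,122), collar visible). I'll settle the arm and recheck before handing in.

drive_tool --series '[0, 0, 0, -30, 0, 0, 0, 0, 0, 0, -30, 0, 0, 0, 0, 0, 0, 0, 0, 0, 0, 0, 0, 0, 0, 0, 0, 0, 0, 0, 0, 0, 0, 0, 0]'

```text
t: 24.02
eef_pos: [0.5711, 0.2959, 0.1554]
tool_rot: [-0.0, 0.722, 0.692, -0.001]
contact_force: [0.2, -1.2, 0.2]
gripper_width: 0.499
```

Run:
```python
from m import *
block(); o=bot.get_obs(); print(o['t'],o['eef_pos'],o['contact_force'])
s=shot('scene'); f=lambda q:(230+q[0]/6-.42,170+q[1]/6-.42)
# top-face corners seen in z7 (x6 view), on z=.104
C=[ray(s,f(q),.104)[:2] for q in[(384,256),(453,288),(438,303),(371,268)]]
print('sides',[np.hypot(*(C[i]-C[(i+1)%4])) for i in range(4)],'centre',np.mean(C,0))
d=shot('top'); cv2.imwrite('pics/fin.png',d['pixels']); a=cv2.imread('pics/top0.png'); df=np.abs(a.astype(int)-d['pixels']).max(2)
for n,(x,y) in dict(amber=(121,216),tape=(331,250),post=(134,136),driver=(249,127),bottle=(350,155),cup=(374,234)).items(): print(n,df[y-15:y+16,x-15:x+16].mean().round(1))
s2=s['pixels'][170:250,230:330]; print('changed since last view',np.abs(s2.astype(int)-shot('scene')['pixels'][170:250,230:330]).mean())
```

```text
block [0.54831423 0.086798   0.052     ] [  1   4  18  16 108] slide 0.056909931688573306
24.075 [0.57117033 0.29612762 0.15543829] [-0.06293655 -0.763539    0.76775924]
sides [np.float64(0.03974517848287422), np.float64(0.014125065514197892), np.float64(0.040063466236795596), np.float64(0.011844392310611103)] centre [0.56432704 0.0908324 ]
amber 26.6
tape 9.8
post 23.1
driver 9.6
bottle 9.1
cup 8.6
changed since last view 1.4300416666666667
```

The amber lens and post regions differ in the top view, probably from the arm or its shadow. I'll check them in the scene view.

Run:
```python
from h import *
shot('scene','sceneF.png')
```

```text
(no output)
```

View pics/sceneF.png

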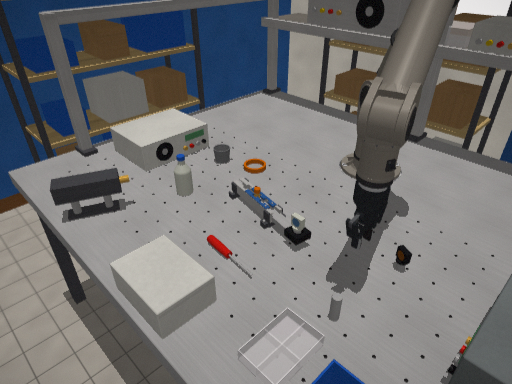

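Everything stands where it was: amber lens (403,255), post (336,306), tape, cup, bottle and driver are unchanged. The lens stands upright in the socket at (298,224) and the gripper is clear of it. Handing in.

```bash
python3 -c "
from station import bot
print(bot.hand_in())"
```

```text
the job is handed in; nothing more can be done
None
```

The button is up in the nearer hole and the white lens holder stands upright in the socket. I handed the job in at about 24 s; `hand_in` gives no verdict.

- **Button and arm:** I pressed the cap with about 7 N, dragged the arm 30 mm, then let go and pushed the cap from the side until it popped up. A 2 mm further push moved the arm only 0.9 mm with about 6 N, so it is locked. The slide measured about 61–63 mm, and the pictures show the button up with the second hole still free.
- **Lens holder:** I lowered it in small steps until it met the floor at about 11 N, with the foot within about 1 mm of the 36 mm floor height. After release its top centre measured (0.564, 0.091), about 1–1.5 mm from where the gripper had lowered it, and it looks upright.
- **Bystanders:** all stand where they were in the last scene picture, and the gripper is clear of everything.

**What went wrong or disagreed**
- **Refused release call:** I meant to ease off, open and rise, but that call was refused as malformed. The sideways retreat queued behind it ran with the jaws opening as it moved, so the fingers slid off along the plate. The lens stayed in place, but I did not measure the peak force of that moment.
- **Camera mismatch:** the two cameras disagreed by about 4–5 mm on the socket's x position, so I settled the final fit by feel.
- **Spoiled last checks:** the last slide reading from the top camera (57 mm) saw only part of the block (108 of about 260 pixels), probably because the lens covers some of it. I do not count it. The top view also showed changes around the amber lens and post, which I put down to the arm or its shadow; the scene view shows both unmoved.

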